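# Lean the chopping board to dry with its foot blocked

### The arm

A 6-joint arm with a two-finger parallel gripper is mounted at the origin on a cart in front of the work surface, level with it; the furniture and walls round the work are solid. World frame = base frame: x ahead of the robot, y to its left, z up, the work surface at z = 0. Lengths are in m, angles in rad, forces in N, time in s.
With the tool pointing down it reaches from about 0.35 to 0.975 m from the base axis. Payload 4.9 kg.
Tool frame: the origin (TCP) lies at the very end of the fingers, on their centre line; the grasp point (between the pads) lies 19 mm behind it; z points along the fingers, y is the line along which they close (so a half turn about z gives the same grasp; the last joint's range is limited). The gripper opens to 85 mm and grips with 20 to 120 N. Pads are 22 mm wide; open, the fingers measure 114 mm over their backs; the gripper's body (76 mm by 85 mm) begins 54 mm behind the grasp point. The pads swing forward as they close: fully open they stand 13 mm farther back than shut.
Start: joints at [1.157, 0.053, 1.613, -0, 1.476, -0.119], TCP at [0.182, 0.598, 0.231] pointing down, gripper open.
Joint ranges: [-3.01, 3.01], [-1.01, 2.22], [0.06, 2.58], [-1.02, 4.17], [0.09, 2.62], [-3.14, 3.14]. Speed limits (rad/s): [2.57, 2.57, 3.14, 3.14, 3.14, 3.14].

### API

Orientations are given as a rotation vector (axis times angle).
In Python, from station import ctrl gives the robot as it stands.
- The arm moves only by the tool jog_arm, never from a script. Its argument "plan" is a list of rows, each a list of 7 numbers: the shift along the tool's x, y, z in units of 0.02 m (1.0 is 0.02 m), then the turn, a rotation vector about the tool's x, y, z in units of 45 degrees (1.0 is 45 degrees), then the opening, from -1 (shut) to 1 (fully open). A call has 1 to 8 rows; each row shifts and turns the commanded pose from where the row before left it, along the tool's axes as they then stand; what a row does not reach is not made up. A row lasts 1/10 s, in which the tool goes at most 50 mm and 8.59 degrees, less where a joint would pass 70% of its speed; a pose out of reach is approached as far as the arm can. A call with a number of a shift or a turn outside -1 to 1 is refused whole. A call with a gripper value outside its range is refused whole. The fingers move at their own pace and stop on an object; "grip_force" is the grip in N (left out, the last holds). Time passes only in rows, so rows that do not move let the fingers close. It gives the time, the measured TCP pose, the force, the opening and the grip force at its end, in the units of the state.
- ctrl.get_obs(): the state, without advancing time (a new reading comes with each control period).
- ctrl.get_image(name): name is "scene" or "top" or "wrist"; returns (picture, depth): 480x640x3 uint8, red, green, blue; 480x640 float32, m along the optical axis (not along the pixel's ray), 0 where there is no reading.
- ctrl.camera_info(name): a dict with "camera_matrix" (3x3 intrinsics, pixels), "k1" (the pictures are not rectified: a ray, as slopes to the right and down, at radius r is drawn at 1 + k1 r^2 times it, then the intrinsics apply), "rvec" (rotation vector, rad) and "tvec" (3), from world to camera coordinates, as OpenCV has them; the wrist camera has in their place "T_tool_cam" (4x4, takes a point from camera to tool coordinates, whose origin is the TCP and whose axes are the flange's). Camera axes: x right, y down, z forward; pixel columns grow to the right and rows downward; lengths in m; the calibration is good to about 2 mm. A picture is of the moment at which its call begins: read the wrist's pose just before it. camera_info takes no time and is no camera call.
- ctrl.finish_job(): hands the job in; it is judged then, once.
The state is a dict: "t": time; "q": joint angles; "dq": joint speeds; "effort": joint torques, N m; "tool_pos": TCP position; "tool_rot": TCP orientation; "contact_force": force on the tool from outside, world axes, zero at the start; "wrist_torque": the same for the moment, N m; "opening": finger opening in m; "grip_force": force on a finger pad.
Only numpy, scipy, OpenCV 4.12 (cv2) and the standard library are available. Lean on these libraries where they do the work, as an engineer would, in place of code of your own. Each camera call takes 0.05 s, during which the arm holds its last target. There are 200 camera calls.

### The job

Take the wooden chopping board out of the dish rack and lean it against the front of the bread box to dry: standing on its long edge on the worktop, parallel to the box and tilted back by about 20 degrees. Block its foot so that it cannot slip: the whetstone has to lie flat on the worktop on the robot's side of the board, lengthwise along it about the middle, snug against its foot. Leave the small blue board where it is in the rack.

Things in the scene. Friction and masses are not known exactly. Their poses are not given: they have to be found in the camera images.
- board: Wooden chopping board, pale with two dark end bands, 16 mm thick, 200 mm wide, 170 mm high, about 0.4 kg, loose. It starts upright on a long edge in one of the two slots of the dish rack. Origin: middle of the edge it stands on (centre of width and thickness); x through the thickness, y along the 200 mm width, z from the foot up to the top edge. Take it by the top edge, across the thickness; it lifts straight up out of the slot.
- blue_board: Small blue plastic board, 12 mm thick, 150 mm wide, 115 mm high, loose, upright in the other slot of the rack; must stay there. Origin and axes as for the wooden board.
- dish_rack: Grey drip tray with steel wire hoops, 150 mm (x) by 220 mm (y), fixed to the worktop. Origin: centre of its underside, z up. Tray floor 10 mm above the worktop; the hoops reach 75 mm above the worktop. Two slots, each 22 mm wide and running along y, centred at x = -37.5 mm and x = +37.5 mm; a board's foot must rise 70 mm to clear the hoops.
- bread_box: Low white bread box with a flat wooden lid, fixed: 110 mm deep (x), 320 mm wide (y), 105 mm high, nothing on top. Origin: centre of its underside, z up. Its plain upright front face, towards the robot, is at x = -55 mm; the board leans on the top front edge, 105 mm above the worktop, so a foot about 38 mm in front of the face gives a tilt of 20 degrees.
- whetstone: Sharpening stone, terracotta top on grey, in a black rubber base, loose, about 0.65 kg, lying flat on the worktop: base 60 mm (x) by 180 mm (y) by 14 mm high; stone above it 54 mm by 170 mm, top at 40 mm. Origin: centre of its underside, z up, y along its length. Can be gripped from above across the 54 mm.
Not all that is in view belongs to the job. Of the things that look like the board, the larger one is meant.

How it is judged:
By the outcome, as a careful person would: the job done as asked, in the order asked, and still so for the second after the job is handed in, with the robot touching nothing.
It also fails if it takes over 58 s, if anything falls off the work surface, if the arm or the gripper's body presses on something with over 40 N, if the wrist force passes 120 N, or if a joint passes its speed limit or range.

## Working session

There is one attempt and no reset: what is moved stays moved. The work goes in short steps, Python scripts to look and compute and a tool call to move; the robot and the scene stay as the last step left them, time stands still between calls to the robot, and variables do not carry over. Pictures are saved under pics/ and viewed, at most 10 in all, crops included, and the job is handed in when it is done.

Besides the shell and the picture viewer there is one more tool, called as name(argument=value, ...), one argument or row to a line, values as JSON. jog_arm: Moves the arm, as the interface text tells. Shifts and turns lie within -1 to 1; 1 stands for 0.02 m of shift or 45 degrees of turn. Its arguments: {"type":"object","properties":{"plan":{"type":"array"},"grip_force":{"type":"number"}},"required":["plan"]}

```bash
mkdir -p pics
cat > h.py <<'E'
import numpy as np, cv2
from scipy.spatial.transform import Rotation as R
from station import ctrl
def cam(name,obs=None):
    i=ctrl.camera_info(name);K=np.array(i["camera_matrix"]);k=i["k1"]
    if "T_tool_cam" in i:
        T=np.eye(4);T[:3,:3]=R.from_rotvec(obs["tool_rot"]).as_matrix();T[:3,3]=obs["tool_pos"]
        T=T@np.array(i["T_tool_cam"]);return K,k,T[:3,:3],T[:3,3]
    r=R.from_rotvec(np.ravel(i["rvec"])).as_matrix();return K,k,r.T,-r.T@np.ravel(i["tvec"])
def rays(uv,c):
    K,k,Rw,o=c
    p=cv2.undistortPoints(np.float64(uv).reshape(-1,1,2),K,np.array([k,0,0,0.]))[:,0]
    return np.c_[p,np.ones(len(p))]@Rw.T
def plane(uv,c,z):
    d=rays(uv,c);return c[3]+d*((z-c[3][2])/d[:,2])[:,None]
def cloud(depth,c,mask=None):
    m=depth>0
    if mask is not None:m&=mask
    v,u=np.nonzero(m);return c[3]+rays(np.c_[u,v],c)*depth[v,u][:,None],np.c_[u,v]
def shot(name,fn=None):
    o=ctrl.get_obs();im,d=ctrl.get_image(name)
    if fn:cv2.imwrite("pics/"+fn,im[:,:,::-1])
    return im,d,cam(name,o)
E
python3 - <<'E'
from h import *
for n in("scene","top"):
    im,d,c=shot(n,n+"0.png");np.savez("pics/"+n+"0.npz",im=im,d=d);print(n,c[3],c[2][:,2])
o=ctrl.get_obs();print(o["tool_rot"],o["opening"],o["t"])
print(ctrl.camera_info("wrist"))
E
```

```text
scene [0.11763045 0.17452481 0.88102809] [ 0.42835245 -0.22163992 -0.87600795]
top [ 0.46186944 -0.02677107  1.10538283] [ 0.0733682  -0.01929306 -0.99711829]
[-4.61349712e-01 -3.10703802e+00  2.87077474e-03] 0.08545966954001079 0.1
{'camera_matrix': array([[386.16058508,   0.        , 317.48026211],
       [  0.        , 386.16058508, 236.40375793],
       [  0.        ,   0.        ,   1.        ]]), 'k1': 0.026706999486614483, 'T_tool_cam': array([[-7.78562177e-04, -9.56307996e-01, -2.92360070e-01,
         7.49110879e-02],
       [ 9.99999635e-01, -8.47325189e-04,  1.08571463e-04,
        -4.27695218e-04],
       [-3.51551810e-04, -2.92359879e-01,  9.56308307e-01,
        -1.42151114e-01],
       [ 0.00000000e+00,  0.00000000e+00,  0.00000000e+00,
         1.00000000e+00]])}
```

```bash
python3 -c "
import numpy as np,cv2
a=cv2.imread('pics/scene0.png');b=cv2.imread('pics/top0.png');print(a.shape)"
```

```text
(480, 640, 3)
```

View pics/scene0.png

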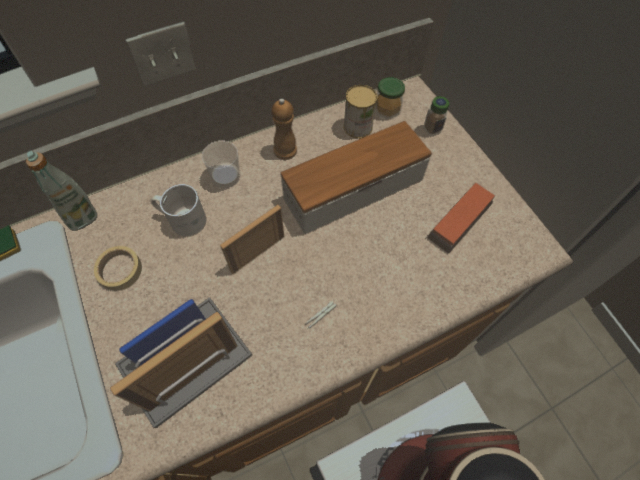

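View pics/top0.png

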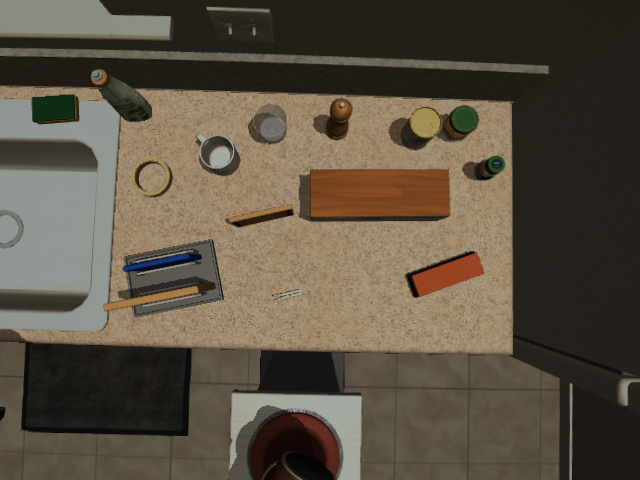

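The scene picture shows the wooden board in the near rack slot (top edge about (170,360)) and the blue one in the far slot (165,330). A smaller look-alike stands at (255,240), the bread box lid is at (355,165) and the whetstone at (462,215). In the top view the board's edge is at (155,297), the lid at (380,193) and the stone at (447,274).

```bash
cat > m.py <<'E'
from h import *
def rect(P,lo,hi,label):
    r=cv2.minAreaRect(np.float32(P[:,:2]));b=cv2.boxPoints(r)
    e=max([b[1]-b[0],b[2]-b[1]],key=np.linalg.norm)
    a=np.degrees(np.arctan2(e[1],e[0]));a=(a+180)%180
    print(label,"c",np.round(r[0],4),"size",np.round(sorted(r[1]),4),"long dir deg",round(a,2),"n",len(P));return r
E
python3 - <<'E'
from m import *
for n in("top","scene"):
    f=np.load(f"pics/{n}0.npz");im,d=f["im"],f["d"];c=cam(n)
    hsv=cv2.cvtColor(im,cv2.COLOR_RGB2HSV)
    P,uv=cloud(d,c);H=hsv[uv[:,1],uv[:,0]].astype(int)
    print(n,"table z",np.median(P[(abs(P[:,2])<.02),2]))
    def sel(name,zlo,zhi,cond,box):
        m=(P[:,2]>zlo)&(P[:,2]<zhi)&cond&(P[:,0]>box[0])&(P[:,0]<box[1])&(P[:,1]>box[2])&(P[:,1]<box[3])
        img=np.zeros(d.shape,np.uint8);img[uv[m,1],uv[m,0]]=255
        k,l,s,_=cv2.connectedComponentsWithStats(img)
        if k<2:print(name,"none");return
        i=1+np.argmax(s[1:,4]);q=m&(l[uv[:,1],uv[:,0]]==i)
        rect(P[q],0,0,name);print("   z",np.round(np.percentile(P[q,2],[2,50,98]),4))
    red=(H[:,0]<10)&(H[:,1]>130); wood=(H[:,0]<25)&(H[:,1]>60); blue=(H[:,0]>100)&(H[:,0]<130)&(H[:,1]>120)
    A=(0.2,1.1,-1,1)
    sel("stone",.03,.05,red,A)
    sel("lid",.095,.115,H[:,0]>=0,(.4,.95,-.5,.3))
    sel("board",.17,.20,H[:,0]>=0,(.2,.6,.0,.7))
    sel("blue",.10,.14,blue,(.2,.7,.0,.7))
    sel("small",.07,.16,H[:,0]>=0,(.45,.75,-.02,.25))
    sel("smalltop",.095,.16,H[:,0]>=0,(.45,.75,-.02,.25))
E
```

```text
top table z 0.0006613434987416955
stone c [ 0.453  -0.3571] size [0.0541 0.1697] long dir deg 110.87 n 1556
   z [0.0356 0.0403 0.0445]
lid c [ 0.6338 -0.1793] size [0.1103 0.3188] long dir deg 92.03 n 6674
   z [0.1015 0.1054 0.1092]
board c [0.3867 0.3025] size [0.0163 0.2012] long dir deg 103.27 n 754
   z [0.1747 0.1795 0.1829]
blue c [0.4614 0.3122] size [0.0117 0.1487] long dir deg 102.92 n 405
   z [0.1036 0.1238 0.1278]
small c [0.5771 0.0891] size [0.0121 0.1424] long dir deg 104.48 n 502
   z [0.0729 0.1193 0.1243]
smalltop c [0.577  0.0891] size [0.012  0.1424] long dir deg 104.38 n 417
   z [0.0965 0.12   0.1244]
scene table z -0.0005670609085300926
stone c [ 0.449  -0.3538] size [0.0523 0.1691] long dir deg 110.92 n 1450
   z [0.0356 0.0387 0.0417]
lid c [ 0.631 -0.176] size [0.1138 0.3208] long dir deg 91.94 n 6199
   z [0.0983 0.1037 0.1067]
board c [0.3859 0.304 ] size [0.018  0.1999] long dir deg 103.01 n 1457
   z [0.1708 0.1789 0.1817]
blue c [0.4591 0.315 ] size [0.0093 0.1441] long dir deg 102.79 n 381
   z [0.1208 0.124  0.127 ]
small c [0.5739 0.0916] size [0.0137 0.1414] long dir deg 104.96 n 1158
   z [0.0712 0.1054 0.1215]
smalltop c [0.574  0.0916] size [0.0134 0.1413] long dir deg 104.89 n 758
   z [0.0958 0.1165 0.1219]
```

jog_arm(
  plan=[
    [0,0,0,0,0,0.19,1],
    [0,0,0,0,0,0.19,1],
    [0,0,0,0,0,0.19,1],
    [0,0,0,0,0,0.19,1],
    [0,0,0,0,0,0.19,1],
    [0,0,0,0,0,0.19,1],
    [0,0,0,0,0,0.19,1],
  ],
  grip_force=60,
)

```text
t: 0.8
tool_pos: [0.1814, 0.5977, 0.2306]
tool_rot: [1.957, 2.457, -0.002]
contact_force: [-0.2, -0.1, 0.8]
opening: 0.0857
grip_force: 0.0
```

jog_arm(
  plan=[
    [-0.98,0.39,0,0,0,0,1],
    [-0.98,0.39,0,0,0,0,1],
    [-0.98,0.39,0,0,0,0,1],
    [-0.98,0.39,0,0,0,0,1],
    [-0.98,0.39,0,0,0,0,1],
    [-0.98,0.39,0,0,0,0,1],
    [-0.98,0.39,0,0,0,0,1],
    [-0.98,0.39,0,0,0,0,1],
  ],
)

```text
t: 1.6
tool_pos: [0.2785, 0.4587, 0.2307]
tool_rot: [1.95, 2.463, -0.002]
contact_force: [0.0, 0.4, 0.8]
opening: 0.0852
grip_force: 0.0
```

jog_arm(
  plan=[
    [-0.98,0.39,0,0,0,0,1],
    [-0.98,0.39,0,0,0,0,1],
    [-0.98,0.39,0,0,0,0,1],
    [-0.98,0.39,0,0,0,0,1],
    [-0.98,0.39,0,0,0,0,1],
    [-0.98,0.39,0,0,0,0,1],
    [-0.5,0.2,0,0,0,0,1],
    [0,0,0,0,0,0,1],
  ],
)

```text
t: 2.4
tool_pos: [0.3573, 0.3464, 0.231]
tool_rot: [-1.952, -2.461, 0.001]
contact_force: [-0.7, 0.1, -0.1]
opening: 0.0853
grip_force: 0.0
```

```bash
cat > go.py <<'E'
from m import *
def go(pos,yaw,tilt=0,o=None):
    """tool y at yaw, then top of tool leaned back (away) by tilt about board's y"""
    o=o or ctrl.get_obs()
    y=np.radians(yaw);c,s=np.cos(y),np.sin(y)
    M=np.array([[-s,c,0],[c,s,0],[0,0,-1]]).T
    M=R.from_rotvec(np.radians(tilt)*np.array([-s,c,0])).as_matrix()@M
    A=R.from_rotvec(o["tool_rot"]).as_matrix()
    print("t",round(o["t"],2),"pos",np.round(o["tool_pos"],4),"F",np.round(o["contact_force"],1),"open",round(o["opening"],4),"grip",round(o["grip_force"],1))
    print("turn units",np.round(R.from_matrix(A.T@M).as_rotvec()/(np.pi/4),3),
     "shift before turn",np.round(A.T@(pos-o["tool_pos"])/.02,2),"after turn",np.round(M.T@(pos-o["tool_pos"])/.02,2))
E
python3 - <<'E'
from go import *
o=ctrl.get_obs();im,d,c=shot("wrist","w1.png")
P,uv=cloud(d,c)
m=(P[:,2]>.165)&(P[:,2]<.2)&(P[:,1]<.45)&(P[:,0]>.3)&(P[:,0]<.45)
r=rect(P[m],0,0,"board top");print(np.percentile(P[m],[2,50,98],axis=0))
go([.3865,.303,.147],13.1)
E
```

```text
board top c [0.3818 0.3194] size [0.0163 0.1664] long dir deg 102.95 n 7713
[[0.35875585 0.25100872 0.17008235]
 [0.37759019 0.33640891 0.17924146]
 [0.39997966 0.39903106 0.18065604]]
t 2.45 pos [0.357  0.347  0.2311] F [-0.2 -0.   0.5] open 0.0855 grip 0.0
turn units [-0.001 -0.     0.002] shift before turn [-2.48  0.94  4.2 ] after turn [-2.48  0.94  4.2 ]
```

jog_arm(
  plan=[
    [-0.6,0.23,0,0,0,0,1],
    [-0.6,0.23,0,0,0,0,1],
    [-0.6,0.23,0,0,0,0,1],
    [-0.6,0.23,0,0,0,0,1],
    [0,0,0.9,0,0,0,1],
    [0,0,0.9,0,0,0,1],
    [0,0,0,0,0,0,1],
  ],
)

```text
t: 3.15
tool_pos: [0.3849, 0.3031, 0.1925]
tool_rot: [-1.95, -2.461, 0.008]
contact_force: [-0.1, 0.5, -0.7]
opening: 0.0857
grip_force: 0.0
```

Run:
```python
from go import *
go([.386,.303,.147],13.1)
```

```text
t 3.15 pos [0.3849 0.3031 0.1925] F [-0.1  0.5 -0.7] open 0.0857 grip 0.0
turn units [-0.007  0.002  0.002] shift before turn [-0.01  0.06  2.27] after turn [-0.02  0.05  2.27]
```

jog_arm(
  plan=[
    [0,0.03,0.8,0,0,0,1],
    [0,0,0.8,0,0,0,1],
    [0,0,0.7,0,0,0,1],
    [0,0,0,0,0,0,-1],
    [0,0,0,0,0,0,-1],
    [0,0,0,0,0,0,-1],
    [0,0,0,0,0,0,-1],
    [0,0,0,0,0,0,-1],
  ],
)

```text
t: 3.95
tool_pos: [0.3869, 0.3051, 0.1504]
tool_rot: [1.95, 2.463, 0.002]
contact_force: [0.6, 0.6, -1.4]
opening: 0.0152
grip_force: 58.4
```

jog_arm(
  plan=[
    [0,0,0,0,0,0,-1],
    [0,0,0,0,0,0,-1],
    [0,0,0,0,0,0,-1],
    [0,0,0,0,0,0,-1],
    [0,0,0,0,0,0,-1],
  ],
)

```text
t: 4.45
tool_pos: [0.3869, 0.3052, 0.1503]
tool_rot: [1.95, 2.463, 0.002]
contact_force: [-1.1, 0.4, 4.7]
opening: 0.0156
grip_force: 59.7
```

jog_arm(
  plan=[
    [0,0,-0.5,0,0,0,-1],
    [0,0,-0.7,0,0,0,-1],
    [0,0,-0.7,0,0,0,-1],
    [0,0,-0.7,0,0,0,-1],
    [0,0,-0.7,0,0,0,-1],
    [0,0,-0.7,0,0,0,-1],
    [0,0,-0.7,0,0,0,-1],
    [0,0,-0.3,0,0,0,-1],
  ],
)

```text
t: 5.25
tool_pos: [0.3872, 0.3052, 0.2518]
tool_rot: [1.949, 2.462, 0.004]
contact_force: [0.1, 0.0, -4.8]
opening: 0.015
grip_force: 58.8
```

Run:
```python
from go import *
for n in("top",):
    im,d,c=shot(n)
    P,uv=cloud(d,c)
    m=(P[:,2]>.255)&(P[:,2]<.29)&(P[:,0]>.3)&(P[:,0]<.5)&(P[:,1]>.15)&(P[:,1]<.45);rect(P[m],0,0,"board")
    hsv=cv2.cvtColor(im,cv2.COLOR_RGB2HSV)[uv[:,1],uv[:,0]].astype(int)
    b=(hsv[:,0]>100)&(hsv[:,0]<130)&(hsv[:,1]>120)&(P[:,2]>.1)&(P[:,2]<.14)&(P[:,1]>.1)&(P[:,1]<.5)&(P[:,0]<.6);rect(P[b],0,0,"blue")
go([.44,-.18,.25],2)
```

```text
board c [0.3928 0.2566] size [0.0422 0.1069] long dir deg 95.08 n 640
blue c [0.4616 0.312 ] size [0.0122 0.1477] long dir deg 102.84 n 403
t 5.3 pos [0.3874 0.3053 0.2521] F [ 0.6  0.5 -3. ] open 0.0154 grip 58.8
turn units [ 0.004 -0.002  0.25 ] shift before turn [-24.22  -3.     0.07] after turn [-24.34   1.78   0.1 ]
```

jog_arm(
  plan=[
    [-0.4,-0.05,0,0,0,0.08,-1],
    [-0.8,-0.05,0,0,0,0.08,-1],
    [-0.8,0,0,0,0,0.09,-1],
    [-0.8,0.07,0,0,0,0,-1],
    [-0.8,0.07,0,0,0,0,-1],
    [-0.8,0.07,0,0,0,0,-1],
    [-0.8,0.07,0,0,0,0,-1],
    [-0.8,0.07,0,0,0,0,-1],
  ],
)

```text
t: 6.1
tool_pos: [0.4002, 0.1845, 0.2486]
tool_rot: [-2.182, -2.26, 0.002]
contact_force: [-0.1, 0.6, -3.5]
opening: 0.0152
grip_force: 58.7
```

jog_arm(
  plan=[
    [-0.8,0.07,0,0,0,0,-1],
    [-0.8,0.07,0,0,0,0,-1],
    [-0.8,0.07,0,0,0,0,-1],
    [-0.8,0.07,0,0,0,0,-1],
    [-0.8,0.07,0,0,0,0,-1],
    [-0.8,0.07,0,0,0,0,-1],
    [-0.8,0.07,0,0,0,0,-1],
    [-0.8,0.07,0,0,0,0,-1],
  ],
)

```text
t: 6.9
tool_pos: [0.4159, 0.0571, 0.2487]
tool_rot: [-2.182, -2.259, 0.001]
contact_force: [-0.1, 0.1, -3.7]
opening: 0.0148
grip_force: 58.7
```

jog_arm(
  plan=[
    [-0.8,0.07,0,0,0,0,-1],
    [-0.8,0.07,0,0,0,0,-1],
    [-0.8,0.07,0,0,0,0,-1],
    [-0.8,0.07,0,0,0,0,-1],
    [-0.8,0.07,0,0,0,0,-1],
    [-0.8,0.07,0,0,0,0,-1],
    [-0.8,0.07,0,0,0,0,-1],
    [-0.8,0.07,0,0,0,0,-1],
  ],
)

```text
t: 7.7
tool_pos: [0.4316, -0.0704, 0.2487]
tool_rot: [-2.181, -2.259, 0.001]
contact_force: [0.0, 0.8, -2.8]
opening: 0.0152
grip_force: 58.7
```

jog_arm(
  plan=[
    [-0.8,0.07,0,0,0,0,-1],
    [-0.8,0.07,0,0,0,0,-1],
    [-0.8,0.07,0,0,0,0,-1],
    [-0.8,0.07,0,0,0,0,-1],
    [-0.8,0.07,0,0,0,0,-1],
    [-0.4,0,0,0,0,0,-1],
    [0,0,0,0,0,0,-1],
  ],
)

```text
t: 8.4
tool_pos: [0.4418, -0.1582, 0.249]
tool_rot: [-2.183, -2.258, 0.0]
contact_force: [0.3, -0.4, -2.8]
opening: 0.0153
grip_force: 58.7
```

Run:
```python
from go import *
o=ctrl.get_obs()
im,d,c=shot("wrist","w2.png")
im,d,c=shot("scene","s2.png")
go([.46,-.18,.23],2,0);go([.46,-.18,.23],2,20);print(o["q"])
```

```text
t 8.5 pos [ 0.4419 -0.1572  0.2491] F [ 0.3 -0.8 -3. ] open 0.015 grip 58.7
turn units [-0.001 -0.001  0.   ] shift before turn [-1.17  0.87  0.95] after turn [-1.17  0.87  0.96]
t 8.5 pos [ 0.4419 -0.1572  0.2491] F [ 0.3 -0.8 -3. ] open 0.015 grip 58.7
turn units [ 0.444 -0.001  0.   ] shift before turn [-1.17  0.87  0.95] after turn [-1.17  1.14  0.6 ]
[-5.02674852e-01 -3.43617118e-01  1.93950965e+00  1.82463193e-05
  1.54653736e+00 -5.36316826e-01]
```

View pics/s2.png

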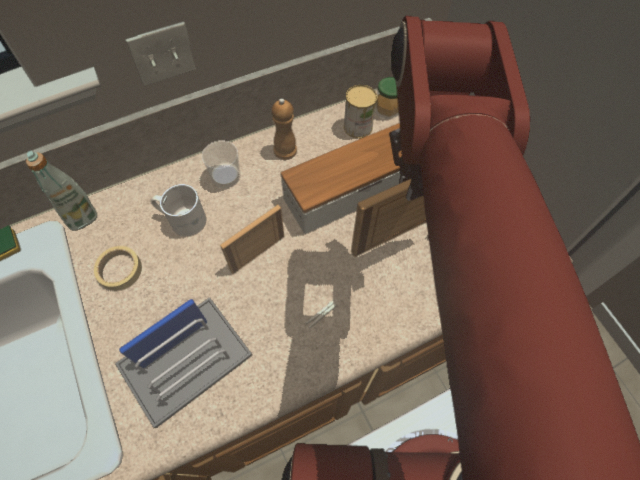

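The scene picture shows the board hanging in the gripper at about (390,215) in front of the bread box. The rack now holds only the blue board, at (165,330), and the small look-alike is untouched.

jog_arm(
  plan=[
    [0,0,0,0.15,0,0,-1],
    [0,0,0,0.15,0,0,-1],
    [0,0,0,0.144,0,0,-1],
    [0,0,0,0,0,0,-1],
  ],
)

```text
t: 8.9
tool_pos: [0.4433, -0.1565, 0.2476]
tool_rot: [-1.994, -2.071, 0.365]
contact_force: [0.5, 0.1, -5.3]
opening: 0.0154
grip_force: 59.5
```

Run:
```python
from go import *
for n in("wrist","top"):
    im,d,c=shot(n,n+"3.png");P,uv=cloud(d,c)
    # lid front edge
    m=(P[:,2]>.098)&(P[:,2]<.112)&(P[:,0]>.5)&(P[:,0]<.7)
    X=[];
    for y in np.arange(-.33,-.02,.01):
        q=P[m&(abs(P[:,1]-y)<.005)]
        if len(q)>30:X.append((y,np.percentile(q[:,0],1)))
    X=np.array(X);
    if len(X)>4:
        k=np.polyfit(X[:,1]*0+X[:,0],X[:,1],1);print(n,"edge x at -.18",np.polyval(k,-.18),"slope deg",np.degrees(np.arctan(-k[0])),len(X),np.round(X[:,1],3))
go([.575,-.1795,.20],2,20)
```

```text
wrist edge x at -.18 0.5784649999476812 slope deg 4.128243931246522 26 [0.614 0.592 0.58  0.58  0.579 0.579 0.579 0.578 0.578 0.577 0.577 0.577
 0.577 0.576 0.576 0.576 0.575 0.575 0.574 0.574 0.574 0.573 0.573 0.573
 0.572 0.572]
top edge x at -.18 0.6214751449904142 slope deg 17.26834747620442 26 [0.63  0.637 0.639 0.643 0.647 0.651 0.655 0.659 0.662 0.666 0.669 0.673
 0.669 0.657 0.637 0.584 0.578 0.577 0.577 0.577 0.577 0.576 0.576 0.576
 0.575 0.575]
t 9.0 pos [ 0.4424 -0.1569  0.2488] F [-0.4 -0.1 -2.4] open 0.0149 grip 59.5
turn units [ 0.002 -0.     0.002] shift before turn [-1.37  7.02  0.05] after turn [-1.36  7.03  0.04]
```

View pics/wrist3.png

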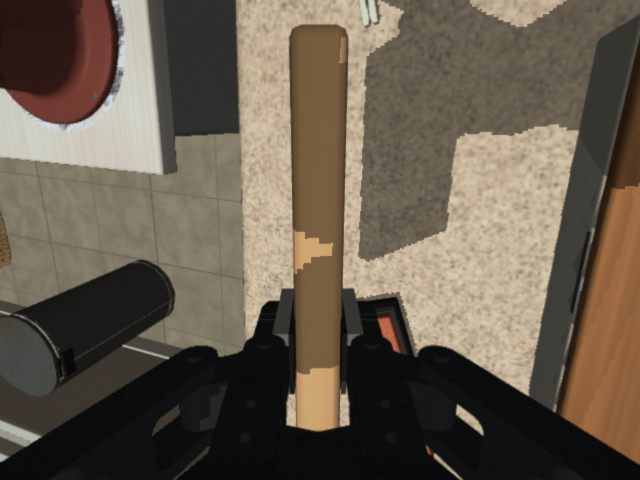

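The wrist picture shows the board gripped squarely between the fingers, its edge along column 318 (rows 25–430). The bread box edge runs at right, from about (610,40) to (550,410).

jog_arm(
  plan=[
    [-0.2,0.8,0,0,0,0,-1],
    [-0.2,0.9,0,0,0,0,-1],
    [-0.2,0.9,0,0,0,0,-1],
    [-0.2,0.9,0,0,0,0,-1],
    [-0.2,0.9,0,0,0,0,-1],
    [-0.2,0.9,0,0,0,0,-1],
    [-0.15,0.9,0,0,0,0,-1],
    [0,0.8,0,0,0,0,-1],
  ],
)

```text
t: 9.8
tool_pos: [0.5749, -0.1803, 0.2024]
tool_rot: [-2.001, -2.071, 0.362]
contact_force: [-0.9, -0.4, -4.0]
opening: 0.0149
grip_force: 59.7
```

jog_arm(
  plan=[
    [0,0,0,0,0,0,-1],
    [0,0,0,0,0,0,-1],
  ],
)

```text
t: 10.0
tool_pos: [0.5739, -0.1799, 0.2022]
tool_rot: [-1.999, -2.07, 0.364]
contact_force: [-0.5, -0.3, -3.4]
opening: 0.0151
grip_force: 59.8
```

Run:
```python
from go import *
im,d,c=shot("wrist");P,uv=cloud(d,c)
m=(P[:,2]>.098)&(P[:,2]<.112)&(P[:,0]>.5)&(P[:,0]<.7)
for y in np.arange(-.16,-.02,.02):
    q=P[m&(abs(P[:,1]-y)<.005)]
    if len(q)>30:print(round(y,2),np.percentile(q[:,0],1).round(4))
go([.576,-.1795,.142],2,20)
```

```text
-0.16 0.5781
-0.14 0.5773
-0.12 0.5769
-0.1 0.5759
-0.08 0.5753
-0.06 0.575
t 10.05 pos [ 0.5739 -0.1799  0.2024] F [ 0.  -0.  -3.9] open 0.015 grip 59.8
turn units [ 0.002  0.    -0.   ] shift before turn [0.02 1.13 2.8 ] after turn [0.02 1.13 2.8 ]
```

jog_arm(
  plan=[
    [0,0.28,0.7,0,0,0,-1],
    [0,0.28,0.7,0,0,0,-1],
    [0,0.28,0.7,0,0,0,-1],
    [0,0.28,0.7,0,0,0,-1],
    [0,0,0,0,0,0,-1],
  ],
)

```text
t: 10.55
tool_pos: [0.5742, -0.179, 0.1369]
tool_rot: [-1.993, -2.065, 0.368]
contact_force: [0.2, 0.2, -3.4]
opening: 0.0154
grip_force: 59.8
```

jog_arm(
  plan=[
    [0,0.05,0.12,0,0,0,-1],
    [0,0.05,0.12,0,0,0,-1],
    [0,0,0,0,0,0,-1],
  ],
)

```text
t: 10.85
tool_pos: [0.5769, -0.1799, 0.1364]
tool_rot: [-1.999, -2.07, 0.364]
contact_force: [-0.4, -0.2, -4.6]
opening: 0.0152
grip_force: 59.9
```

Run:
```python
from go import *
go([.578,-.1795,.1346],2,20)
```

```text
t 10.85 pos [ 0.5769 -0.1799  0.1364] F [-0.4 -0.2 -4.6] open 0.0152 grip 59.9
turn units [0.001 0.    0.   ] shift before turn [0.02 0.08 0.07] after turn [0.02 0.08 0.07]
```

jog_arm(
  plan=[
    [0,0.017,0.047,0,0,0,-1],
    [0,0,0,0,0,0,-1],
  ],
)

```text
t: 11.05
tool_pos: [0.5768, -0.1799, 0.1354]
tool_rot: [-1.999, -2.07, 0.364]
contact_force: [0.5, 0.3, -2.8]
opening: 0.0151
grip_force: 59.9
```

jog_arm(
  plan=[
    [0,0.017,0.047,0,0,0,-1],
    [0,0,0,0,0,0,-1],
  ],
)

```text
t: 11.25
tool_pos: [0.5769, -0.18, 0.1345]
tool_rot: [-1.999, -2.07, 0.364]
contact_force: [0.9, -0.1, -3.6]
opening: 0.0151
grip_force: 60.2
```

jog_arm(
  plan=[
    [0,0.017,0.047,0,0,0,-1],
    [0,0,0,0,0,0,-1],
  ],
)

```text
t: 11.45
tool_pos: [0.5771, -0.1801, 0.1343]
tool_rot: [-1.999, -2.07, 0.364]
contact_force: [0.4, 1.2, 1.8]
opening: 0.0151
grip_force: 60.8
```

jog_arm(
  plan=[
    [0,0.047,-0.017,0,0,0,-1],
    [0,0,0,0,0,0,-1],
  ],
)

```text
t: 11.65
tool_pos: [0.5777, -0.1801, 0.1341]
tool_rot: [-1.999, -2.07, 0.366]
contact_force: [-0.7, -0.7, 4.5]
opening: 0.0153
grip_force: 60.9
```

jog_arm(
  plan=[
    [0,0.047,-0.017,0,0,0,-1],
    [0,0,0,0,0,0,-1],
  ],
)

```text
t: 11.85
tool_pos: [0.5783, -0.18, 0.1339]
tool_rot: [-1.998, -2.069, 0.367]
contact_force: [-1.8, -0.3, 6.3]
opening: 0.0152
grip_force: 61.2
```

jog_arm(
  plan=[
    [0,0.047,-0.017,0,0,0,-1],
    [0,0,0,0,0,0,-1],
  ],
)

```text
t: 12.05
tool_pos: [0.5787, -0.18, 0.1337]
tool_rot: [-1.997, -2.068, 0.368]
contact_force: [-1.6, -0.8, 6.0]
opening: 0.0152
grip_force: 61.2
```

jog_arm(
  plan=[
    [0,0.047,-0.017,0,0,0,-1],
    [0,0,0,0,0,0,-1],
  ],
)

```text
t: 12.25
tool_pos: [0.5792, -0.18, 0.1336]
tool_rot: [-1.996, -2.067, 0.369]
contact_force: [-2.5, 0.0, 5.8]
opening: 0.0152
grip_force: 61.3
```

jog_arm(
  plan=[
    [0,0.047,-0.017,0,0,0,-1],
    [0,0,0,0,0,0,-1],
  ],
)

```text
t: 12.45
tool_pos: [0.5798, -0.18, 0.1335]
tool_rot: [-1.996, -2.066, 0.371]
contact_force: [-5.7, -0.8, 6.7]
opening: 0.0153
grip_force: 61.3
```

Run:
```python
from go import *
go([.581,-.1795,.1346],2,20)
im,d,c=shot("wrist","w4.png");P,uv=cloud(d,c)
im,d,c=shot("scene","s4.png")
```

```text
t 12.45 pos [ 0.5798 -0.18    0.1335] F [-5.7 -0.8  6.7] open 0.0153 grip 61.3
turn units [-0.007  0.    -0.   ] shift before turn [ 0.02  0.04 -0.08] after turn [ 0.02  0.04 -0.07]
```

View pics/w4.png

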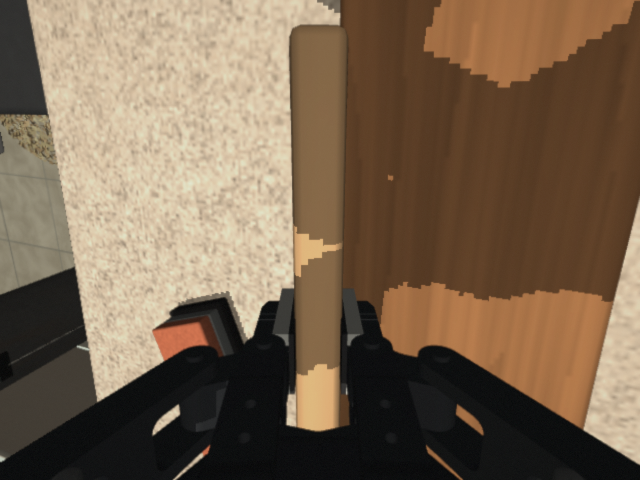

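The wrist picture shows the board's top edge (column 318) running parallel to the box edge (column 343) and touching it. The stone is at (195,335).

jog_arm(
  plan=[
    [0,0,0,0,0,0,-0.5],
    [0,0,0,0,0,0,-0.3],
    [0,0,0,0,0,0,-0.15],
    [0,0,0,0,0,0,-0.15],
    [0,0,0,0,0,0,-0.15],
  ],
)

```text
t: 13.05
tool_pos: [0.5816, -0.1796, 0.1328]
tool_rot: [-1.998, -2.07, 0.364]
contact_force: [0.4, -0.2, -0.4]
opening: 0.0363
grip_force: 0.0
```

```bash
cat > chk.py <<'E'
from go import *
def board(names=("scene","top")):
    for n in names:
        im,d,c=shot(n);P,uv=cloud(d,c)
        n_=np.array([np.cos(np.radians(2)),np.sin(np.radians(2)),0]);l=np.array([-n_[1],n_[0],0])
        F=np.array([.578,-.1796,0]);X=(P-F)@n_;Y=(P-F)@l
        q=(abs(Y)<.11)&(X>-.08)&(X<.06)&(P[:,2]>.05)&(P[:,2]<.145)&((P[:,2]>.115)|(X<-.003))
        if q.sum()<50:print(n,"few",q.sum());continue
        A=np.c_[P[q,2],Y[q],np.ones(q.sum())]
        w=np.ones(q.sum(),bool)
        for _ in range(6):
            s,*_r=np.linalg.lstsq(A[w],X[q][w],rcond=None);w=abs(A@s-X[q])<.006
        print(n,"front face: tilt",np.degrees(np.arctan(s[0])).round(2),"yaw err",np.degrees(np.arctan(-s[1])).round(2),"x at z0",s[2].round(4),"Y",np.percentile(Y[q][w],[1,99]).round(3),w.sum())
E
python3 -c "
from chk import *
board();go([.6,-.18,.2],2,20)"
```

```text
scene front face: tilt 21.24 yaw err -0.23 x at z0 -0.0588 Y [-0.023  0.099] 1630
top front face: tilt 21.27 yaw err -0.27 x at z0 -0.0568 Y [-0.103  0.096] 291
t 13.15 pos [ 0.5816 -0.1796  0.1329] F [-0.7  0.  -0.2] open 0.0366 grip 0.0
turn units [0.001 0.    0.   ] shift before turn [-0.05 -0.28 -3.47] after turn [-0.05 -0.29 -3.47]
```

jog_arm(
  plan=[
    [0,0,-0.3,0,0,0,-0.15],
    [0,0,-0.6,0,0,0,-0.15],
    [0,0,-0.8,0,0,0,-0.15],
    [0,0,-0.9,0,0,0,-0.15],
    [0,0,-0.9,0,0,0,-0.15],
    [0,0,-0.5,0,0,0,0.5],
    [0,0,0,0,0,0,1],
  ],
)

```text
t: 13.85
tool_pos: [0.6105, -0.179, 0.2111]
tool_rot: [-2.002, -2.073, 0.362]
contact_force: [0.6, -0.5, -0.1]
opening: 0.0639
grip_force: 0.0
```

```bash
python3 -c "
from chk import *
board();go([.451,-.3555,.14],20.9)"
```

```text
scene front face: tilt 21.4 yaw err -0.18 x at z0 -0.059 Y [-0.034  0.099] 2067
top front face: tilt 21.34 yaw err -2.24 x at z0 -0.054 Y [-0.103  0.096] 275
t 13.95 pos [ 0.609  -0.1787  0.2082] F [-0.2  0.7 -0.1] open 0.0778 grip 0.0
turn units [-0.44  -0.073 -0.415] shift before turn [-8.56 -6.55  6.01] after turn [ -5.44 -10.53   3.41]
```

jog_arm(
  plan=[
    [0,0,0,-0.11,-0.018,-0.104,1],
    [0,0,0,-0.11,-0.018,-0.104,1],
    [0,0,0,-0.11,-0.018,-0.104,1],
    [0,0,0,-0.11,-0.018,-0.104,1],
    [-0.4,-0.8,0,0,0,0,1],
    [-0.4,-0.8,0,0,0,0,1],
    [-0.4,-0.8,0,0,0,0,1],
    [-0.4,-0.8,0,0,0,0,1],
  ],
)

```text
t: 14.75
tool_pos: [0.5594, -0.2329, 0.2077]
tool_rot: [-1.782, -2.585, -0.0]
contact_force: [-1.4, -0.7, -0.5]
opening: 0.0852
grip_force: 0.0
```

jog_arm(
  plan=[
    [-0.4,-0.8,0,0,0,0,1],
    [-0.4,-0.8,0,0,0,0,1],
    [-0.4,-0.8,0,0,0,0,1],
    [-0.4,-0.8,0.2,0,0,0,1],
    [-0.4,-0.8,0.3,0,0,0,1],
    [-0.4,-0.8,0.3,0,0,0,1],
    [-0.4,-0.8,0,0,0,0,1],
    [0,0,0,0,0,0,1],
  ],
)

```text
t: 15.55
tool_pos: [0.4742, -0.3254, 0.1917]
tool_rot: [-1.784, -2.584, -0.0]
contact_force: [0.2, 0.3, 0.1]
opening: 0.0853
grip_force: 0.0
```

```bash
cat > st.py <<'E'
from go import *
def stone(n,zl=.03):
    im,d,c=shot(n,n+"_st.png");P,uv=cloud(d,c);h=cv2.cvtColor(im,cv2.COLOR_RGB2HSV)[uv[:,1],uv[:,0]].astype(int)
    m=(h[:,0]<10)&(h[:,1]>130)&(P[:,2]>zl)&(P[:,2]<.05)&(P[:,0]>.35)&(P[:,0]<.6)&(P[:,1]<0)&(P[:,1]>-.5)
    if m.sum()>50:
        rect(P[m],0,0,n+" stone");print(np.median(P[m,2]))
E
python3 -c "
from st import *
stone('wrist');stone('top');go([.451,-.3555,.014],20.9)"
```

```text
wrist stone c [ 0.4923 -0.3398] size [0.1437 0.1683] long dir deg 110.62 n 13606
0.03947395220071734
top stone c [ 0.51   -0.2384] size [0.1275 0.266 ] long dir deg 55.36 n 833
0.04015475631611998
t 15.65 pos [ 0.4756 -0.3242  0.1922] F [ 0.3 -0.4 -0.3] open 0.0857 grip 0.0
turn units [ 0.001 -0.001 -0.001] shift before turn [-1.03 -1.71  8.91] after turn [-1.02 -1.71  8.91]
```

```bash
python3 - <<'E'
s=open('st.py').read()
s=s.replace("    if m.sum()","    g=np.zeros(d.shape,np.uint8);g[uv[m,1],uv[m,0]]=1;k,L,S,_=cv2.connectedComponentsWithStats(g);m&=(L[uv[:,1],uv[:,0]]==1+np.argmax(S[1:,4]))\n    if m.sum()")
open('st.py','w').write(s)
E
python3 -c "
from st import *
stone('wrist');go([.451,-.3555,.014],20.9)"
```

```text
wrist stone c [ 0.4502 -0.3554] size [0.0537 0.1684] long dir deg 110.85 n 13487
0.0394948243128761
t 15.7 pos [ 0.4759 -0.3238  0.1923] F [0.1 0.2 0.2] open 0.0856 grip 0.0
turn units [ 0.001 -0.001 -0.   ] shift before turn [-1.04 -1.73  8.91] after turn [-1.03 -1.73  8.91]
```

jog_arm(
  plan=[
    [-0.5,-0.87,0.5,0,0,0,1],
    [-0.5,-0.87,0.8,0,0,0,1],
    [0,0,1,0,0,0,1],
    [0,0,1,0,0,0,1],
    [0,0,1,0,0,0,1],
    [0,0,1,0,0,0,1],
    [0,0,0.8,0,0,0,1],
    [0,0,0,0,0,0,1],
  ],
)

```text
t: 16.5
tool_pos: [0.4495, -0.3529, 0.0672]
tool_rot: [-1.777, -2.584, -0.003]
contact_force: [-0.8, 0.4, 0.2]
opening: 0.085
grip_force: 0.0
```

```bash
python3 -c "
from st import *
go([.4505,-.3555,.014],20.9)"
```

```text
t 16.5 pos [ 0.4495 -0.3529  0.0672] F [-0.8  0.4  0.2] open 0.085 grip 0.0
turn units [-0.002 -0.007  0.001] shift before turn [-0.16  0.01  2.66] after turn [-0.14  0.    2.66]
```

jog_arm(
  plan=[
    [-0.14,0,0.8,0,0,0,1],
    [0,0,0.8,0,0,0,1],
    [0,0,0.6,0,0,0,1],
    [0,0,0.26,0,0,0,1],
    [0,0,0,0,0,0,0.6],
    [0,0,0,0,0,0,0],
    [0,0,0,0,0,0,-1],
    [0,0,0,0,0,0,-1],
  ],
  grip_force=70,
)

```text
t: 17.3
tool_pos: [0.452, -0.3579, 0.0219]
tool_rot: [1.781, 2.587, 0.0]
contact_force: [0.0, -0.3, 1.6]
opening: 0.0522
grip_force: 78.1
```

jog_arm(
  plan=[
    [0,0,0,0,0,0,-1],
    [0,0,0,0,0,0,-1],
    [0,0,0,0,0,0,-1],
    [0,0,0,0,0,0,-1],
  ],
)

```text
t: 17.7
tool_pos: [0.452, -0.3579, 0.0218]
tool_rot: [1.781, 2.587, 0.0]
contact_force: [-1.4, -0.3, 4.8]
opening: 0.0522
grip_force: 78.6
```

jog_arm(
  plan=[
    [0,0,-0.4,0,0,0,-1],
    [0,0,-0.6,0,0,0,-1],
    [0,0,-0.6,0,0,0,-1],
    [0,0,-0.6,0,0,0,-1],
    [0,0,0,0,0,0.14,-1],
    [0,0,0,0,0,0.14,-1],
    [0,0,0,0,0,0.14,-1],
    [0,0,0,0,0,0,-1],
  ],
)

```text
t: 18.5
tool_pos: [0.4516, -0.3574, 0.0656]
tool_rot: [-2.182, -2.26, -0.001]
contact_force: [-0.0, -0.4, -6.1]
opening: 0.0523
grip_force: 77.4
```

```bash
python3 -c "
from st import *
go([.471,-.187,.022],2)"
```

```text
t 18.5 pos [ 0.4516 -0.3574  0.0656] F [-0.  -0.4 -6.1] open 0.0523 grip 77.4
turn units [ 0.    -0.001  0.001] shift before turn [8.48 1.27 2.18] after turn [8.48 1.27 2.18]
```

jog_arm(
  plan=[
    [0.6,0.05,0,0,0,0,-1],
    [0.8,0.1,0,0,0,0,-1],
    [0.8,0.12,0,0,0,0,-1],
    [0.8,0.12,0,0,0,0,-1],
    [0.8,0.12,0,0,0,0,-1],
    [0.8,0.12,0,0,0,0,-1],
    [0.8,0.12,0,0,0,0,-1],
    [0.8,0.12,0,0,0,0,-1],
  ],
)

```text
t: 19.3
tool_pos: [0.4647, -0.2313, 0.065]
tool_rot: [-2.181, -2.26, -0.001]
contact_force: [0.4, 0.2, -5.5]
opening: 0.052
grip_force: 77.4
```

jog_arm(
  plan=[
    [0.8,0.12,0,0,0,0,-1],
    [0.8,0.12,0,0,0,0,-1],
    [0.5,0.1,0,0,0,0,-1],
    [0,0,0,0,0,0,-1],
  ],
)

```text
t: 19.7
tool_pos: [0.47, -0.1892, 0.0648]
tool_rot: [-2.179, -2.261, -0.001]
contact_force: [0.6, -0.4, -6.1]
opening: 0.0522
grip_force: 77.4
```

```bash
python3 -c "
from st import *
stone('wrist',.06);board=__import__('chk').board;board(('scene',))
go([.471,-.187,.025],2)"
```

```text
Traceback (most recent call last):
  File "st.py", line 5, in stone
    g=np.zeros(d.shape,np.uint8);g[uv[m,1],uv[m,0]]=1;k,L,S,_=cv2.connectedComponentsWithStats(g);m&=(L[uv[:,1],uv[:,0]]==1+np.argmax(S[1:,4]))
                                                                                                                            ~~~~~~~~~^^^^^^^^^
ValueError: attempt to get argmax of an empty sequence
```

View pics/wrist_st.png

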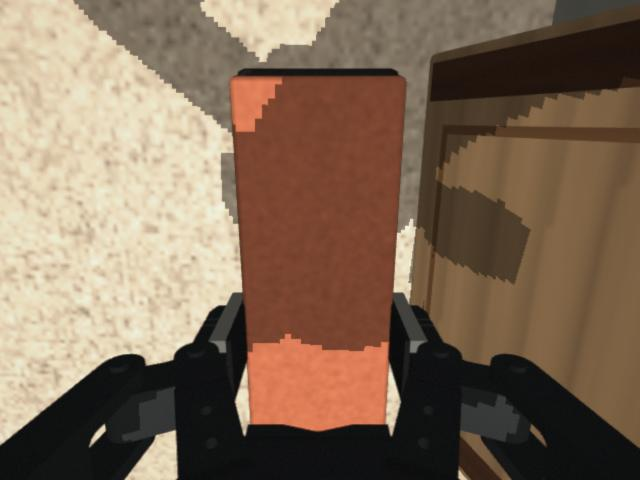

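The wrist picture shows the stone held straight (columns 232–405), with the board's face beside it from column 432. The edges are parallel and there is a gap between them.

jog_arm(
  plan=[
    [0.05,0,0.5,0,0,0,-1],
    [0.05,0,0.6,0,0,0,-1],
    [0,0,0.5,0,0,0,-1],
    [0,0,0.3,0,0,0,-1],
    [0,0,0,0,0,0,-1],
  ],
)

```text
t: 20.25
tool_pos: [0.4684, -0.188, 0.025]
tool_rot: [-2.18, -2.256, 0.001]
contact_force: [-0.4, -0.6, -4.6]
opening: 0.0522
grip_force: 77.3
```

jog_arm(
  plan=[
    [0,0,0.07,0,0,0,-1],
    [0,0,0,0,0,0,-1],
  ],
)

```text
t: 20.45
tool_pos: [0.4701, -0.1888, 0.0259]
tool_rot: [-2.182, -2.26, -0.001]
contact_force: [-0.2, 0.1, -6.2]
opening: 0.0526
grip_force: 77.3
```

jog_arm(
  plan=[
    [0,0,0.07,0,0,0,-1],
    [0,0,0,0,0,0,-1],
  ],
)

```text
t: 20.65
tool_pos: [0.47, -0.1886, 0.0244]
tool_rot: [-2.182, -2.26, -0.001]
contact_force: [0.3, 0.3, -6.0]
opening: 0.0521
grip_force: 77.3
```

jog_arm(
  plan=[
    [0,0,0.07,0,0,0,-1],
    [0,0,0,0,0,0,-1],
  ],
)

```text
t: 20.85
tool_pos: [0.4697, -0.1884, 0.0227]
tool_rot: [-2.181, -2.259, -0.001]
contact_force: [-0.2, 0.4, -5.2]
opening: 0.0524
grip_force: 77.3
```

jog_arm(
  plan=[
    [0,0,0.05,0,0,0,-1],
    [0,0,0,0,0,0,-1],
  ],
)

```text
t: 21.05
tool_pos: [0.4699, -0.1886, 0.0219]
tool_rot: [-2.182, -2.26, -0.001]
contact_force: [-0.2, 0.3, -5.6]
opening: 0.0525
grip_force: 77.4
```

jog_arm(
  plan=[
    [0,0,0.05,0,0,0,-1],
    [0,0,0,0,0,0,-1],
  ],
)

```text
t: 21.25
tool_pos: [0.47, -0.1886, 0.0219]
tool_rot: [-2.181, -2.259, -0.001]
contact_force: [-4.7, 1.4, 5.0]
opening: 0.0523
grip_force: 78.4
```

jog_arm(
  plan=[
    [0,0,0,0,0,0,0.4],
    [0,0,0,0,0,0,0.45],
    [0,0,0,0,0,0,0.45],
    [0,0,-0.4,0,0,0,0.45],
    [0,0,-0.8,0,0,0,0.45],
    [0,0,-0.9,0,0,0,0.45],
    [0,-0.2,-0.9,0,0,0,0.45],
    [0,-0.5,-0.9,0,0,0,0.45],
  ],
)

```text
t: 22.05
tool_pos: [0.4563, -0.1893, 0.1004]
tool_rot: [2.181, 2.26, 0.002]
contact_force: [-0.4, 0.2, 0.7]
opening: 0.0621
grip_force: 0.0
```

```bash
python3 -c "
from st import *
from chk import board
stone('wrist');stone('top');board()
go([.42,-.185,.1],92)"
```

```text
wrist stone c [ 0.4694 -0.1868] size [0.0538 0.1693] long dir deg 91.95 n 27884
0.03949016579304343
top stone c [ 0.4705 -0.1408] size [0.0527 0.0749] long dir deg 91.61 n 636
0.04008080132458025
scene front face: tilt 21.35 yaw err -0.13 x at z0 -0.0589 Y [-0.046  0.099] 2348
top front face: tilt 21.19 yaw err -0.03 x at z0 -0.057 Y [-0.101  0.095] 1706
t 22.25 pos [ 0.4562 -0.1893  0.0993] F [-0.6 -0.1 -0.5] open 0.0617 grip 0.0
turn units [ 2.e-03  1.e-03 -2.e+00] shift before turn [ 0.28 -1.8  -0.04] after turn [ 1.8   0.28 -0.04]
```

jog_arm(
  plan=[
    [0,-0.8,0,0,0,0,0.45],
    [0,-0.8,0,0,0,0,0.45],
    [0,-0.8,0,0,0,0,0.45],
    [0,0,0,0,0,-0.182,0.45],
    [0,0,0,0,0,-0.182,0.45],
    [0,0,0,0,0,-0.182,0.45],
    [0,0,0,0,0,-0.182,0.45],
    [0,0,0,0,0,-0.182,0.45],
  ],
)

```text
t: 23.05
tool_pos: [0.4074, -0.1903, 0.0973]
tool_rot: [-1.244, -2.882, -0.002]
contact_force: [-0.8, -0.8, 0.1]
opening: 0.0618
grip_force: 0.0
```

jog_arm(
  plan=[
    [0,0,0,0,0,-0.182,0.45],
    [0,0,0,0,0,-0.182,0.45],
    [0,0,0,0,0,-0.182,0.45],
    [0,0,0,0,0,-0.182,0.45],
    [0,0,0,0,0,-0.182,0.45],
    [0,0,0,0,0,-0.182,0.45],
    [0,0,0,0,0,0,0.45],
  ],
)

```text
t: 23.75
tool_pos: [0.4074, -0.1903, 0.0974]
tool_rot: [0.057, -3.139, -0.004]
contact_force: [1.0, 1.2, 0.6]
opening: 0.0621
grip_force: 0.0
```

```bash
python3 -c "
from st import *
go([.412,-.188,.007],92)"
```

```text
t 23.75 pos [ 0.4074 -0.1903  0.0974] F [1.  1.2 0.6] open 0.0621 grip 0.0
turn units [ 0.003 -0.002  0.002] shift before turn [-0.24  0.09  4.52] after turn [-0.23  0.11  4.52]
```

jog_arm(
  plan=[
    [0,0.11,0.7,0,0,0,0.45],
    [0,0,0.8,0,0,0,0.45],
    [0,0,0.8,0,0,0,0.45],
    [0,0,0.8,0,0,0,0.45],
    [0,0,0.8,0,0,0,0.45],
    [0,0,0.4,0,0,0,0.45],
    [0,0,0.15,0,0,0,0.45],
    [0,0,0,0,0,0,0.45],
  ],
)

```text
t: 24.55
tool_pos: [0.4074, -0.1882, 0.0092]
tool_rot: [0.057, -3.14, -0.003]
contact_force: [0.1, -0.6, -0.1]
opening: 0.0617
grip_force: 0.0
```

jog_arm(
  plan=[
    [-0.3,0,0,0,0,0,0.45],
    [-0.3,0,0,0,0,0,0.45],
    [-0.2,0,0,0,0,0,0.45],
    [-0.2,0,0,0,0,0,0.45],
    [0,0,0,0,0,0,0.45],
  ],
)

```text
t: 25.05
tool_pos: [0.4285, -0.1879, 0.0102]
tool_rot: [-0.058, 3.141, 0.001]
contact_force: [-0.3, 0.1, -0.3]
opening: 0.0618
grip_force: 0.0
```

```bash
python3 -c "
from st import *
from chk import board
go([.4526,-.188,.007],92);stone('top');stone('scene')"
```

```text
t 25.05 pos [ 0.4285 -0.1879  0.0102] F [-0.3  0.1 -0.3] open 0.0618 grip 0.0
turn units [0.001 0.001 0.003] shift before turn [-1.2  -0.05  0.16] after turn [-1.2  -0.05  0.16]
top stone c [ 0.4707 -0.1507] size [0.0527 0.0945] long dir deg 91.62 n 638
0.04001235919931312
scene stone c [ 0.4684 -0.1523] size [0.0514 0.1017] long dir deg 94.19 n 530
0.03853676103279646
```

Lower 3 mm and push slowly.

jog_arm(
  plan=[
    [0,0,0.15,0,0,0,0.45],
    [-0.1,0,0,0,0,0,0.45],
    [-0.1,0,0,0,0,0,0.45],
    [-0.1,0,0,0,0,0,0.45],
    [-0.1,0,0,0,0,0,0.45],
    [0,0,0,0,0,0,0.45],
  ],
)

```text
t: 25.75
tool_pos: [0.4357, -0.1873, 0.0066]
tool_rot: [0.058, -3.141, -0.002]
contact_force: [-2.6, -0.4, -0.1]
opening: 0.062
grip_force: 0.9
```

jog_arm(
  plan=[
    [-0.1,0,0,0,0,0,0.45],
    [-0.1,0,0,0,0,0,0.45],
    [-0.1,0,0,0,0,0,0.45],
    [0,0,0,0,0,0,0.45],
  ],
)

```text
t: 26.15
tool_pos: [0.4422, -0.1872, 0.0069]
tool_rot: [-0.058, 3.14, 0.001]
contact_force: [-1.7, 0.6, 0.4]
opening: 0.0616
grip_force: 0.8
```

```bash
python3 -c "
from st import *
from chk import board
go([.4526,-.188,.007],92);stone('top');board()"
```

```text
t 26.15 pos [ 0.4422 -0.1872  0.0069] F [-1.7  0.6  0.4] open 0.0616 grip 0.8
turn units [0.001 0.001 0.002] shift before turn [-0.52 -0.06 -0.  ] after turn [-0.52 -0.06 -0.  ]
top stone c [ 0.4813 -0.1429] size [0.0503 0.0794] long dir deg 91.62 n 557
0.04021211635582267
scene front face: tilt 21.32 yaw err -0.19 x at z0 -0.0589 Y [-0.03   0.099] 2227
top front face: tilt 21.28 yaw err -0.08 x at z0 -0.0572 Y [-0.101  0.095] 1733
```

jog_arm(
  plan=[
    [-0.1,0,0,0,0,0,0.45],
    [-0.1,0,0,0,0,0,0.45],
    [-0.1,0,0,0,0,0,0.45],
    [0,0,0,0,0,0,0.45],
  ],
)

```text
t: 26.7
tool_pos: [0.4481, -0.1871, 0.0069]
tool_rot: [-0.058, 3.141, 0.001]
contact_force: [-2.3, -0.0, 2.4]
opening: 0.0624
grip_force: 1.5
```

jog_arm(
  plan=[
    [-0.07,0,0,0,0,0,0.45],
    [-0.07,0,0,0,0,0,0.45],
    [0,0,0,0,0,0,0.45],
  ],
)

```text
t: 27.0
tool_pos: [0.4507, -0.1869, 0.0068]
tool_rot: [-0.058, 3.141, 0.001]
contact_force: [-2.7, -0.4, 3.6]
opening: 0.0618
grip_force: 1.8
```

jog_arm(
  plan=[
    [-0.07,0,0,0,0,0,0.45],
    [0,0,0,0,0,0,0.45],
  ],
)

```text
t: 27.2
tool_pos: [0.4521, -0.1869, 0.0068]
tool_rot: [-0.058, 3.141, 0.001]
contact_force: [-4.0, 0.1, 2.2]
opening: 0.0619
grip_force: 2.0
```

```bash
python3 -c "
from st import *
from chk import board
go([.4526,-.188,.007],92);stone('top');board()"
```

```text
t 27.2 pos [ 0.4521 -0.1869  0.0068] F [-4.   0.1  2.2] open 0.0619 grip 2.0
turn units [0.001 0.    0.002] shift before turn [-0.02 -0.06 -0.01] after turn [-0.02 -0.06 -0.01]
top stone c [ 0.4921 -0.1403] size [0.0529 0.0749] long dir deg 91.57 n 539
0.04034791660079029
scene front face: tilt 21.38 yaw err -0.18 x at z0 -0.059 Y [-0.024  0.099] 2124
top front face: tilt 21.3 yaw err -0.07 x at z0 -0.0572 Y [-0.101  0.095] 1747
```

jog_arm(
  plan=[
    [-0.06,0,0,0,0,0,0.45],
    [0,0,0,0,0,0,0.45],
  ],
)

```text
t: 27.55
tool_pos: [0.4528, -0.1868, 0.0068]
tool_rot: [0.058, -3.14, -0.002]
contact_force: [-4.4, -0.4, 3.4]
opening: 0.0617
grip_force: 3.2
```

jog_arm(
  plan=[
    [-0.06,0,0,0,0,0,0.45],
    [0,0,0,0,0,0,0.45],
  ],
)

```text
t: 27.75
tool_pos: [0.4532, -0.1867, 0.0067]
tool_rot: [0.058, -3.138, -0.002]
contact_force: [-8.4, -0.0, 5.5]
opening: 0.062
grip_force: 5.1
```

```bash
python3 -c "
from st import *
from chk import board
go([.4526,-.188,.007],92);stone('top');board()"
```

```text
t 27.75 pos [ 0.4532 -0.1867  0.0067] F [-8.4 -0.   5.5] open 0.062 grip 5.1
turn units [ 0.002 -0.004  0.003] shift before turn [ 0.03 -0.06 -0.02] after turn [ 0.03 -0.06 -0.02]
top stone c [ 0.492  -0.1392] size [0.0528 0.0725] long dir deg 91.57 n 550
0.0402847100785686
scene front face: tilt 21.04 yaw err -0.12 x at z0 -0.0583 Y [-0.022  0.099] 2088
top front face: tilt 21.08 yaw err 0.0 x at z0 -0.0567 Y [-0.101  0.095] 1734
```

jog_arm(
  plan=[
    [-0.06,0,0,0,0,0,0.45],
    [0,0,0,0,0,0,0.45],
  ],
)

```text
t: 28.1
tool_pos: [0.4543, -0.1867, 0.0067]
tool_rot: [0.058, -3.137, -0.002]
contact_force: [-9.4, -0.2, 5.8]
opening: 0.0618
grip_force: 5.3
```

```bash
python3 -c "
from st import *
from chk import board
go([.4526,-.188,.007],92);board()"
```

```text
t 28.1 pos [ 0.4543 -0.1867  0.0067] F [-9.4 -0.2  5.8] open 0.0618 grip 5.3
turn units [ 0.002 -0.005  0.003] shift before turn [ 0.09 -0.06 -0.02] after turn [ 0.09 -0.06 -0.02]
scene front face: tilt 20.63 yaw err -0.15 x at z0 -0.0574 Y [-0.022  0.099] 2061
top front face: tilt 20.5 yaw err -0.04 x at z0 -0.0555 Y [-0.101  0.095] 1679
```

jog_arm(
  plan=[
    [0.1,0,0,0,0,0,0.45],
    [0.4,0,0,0,0,0,0.45],
    [0.8,0,0,0,0,0,0.45],
    [0,0,-0.9,0,0,0,0.45],
    [0,0,-1,0,0,0,0.45],
    [0,0,-1,0,0,0,0.45],
    [0,0,-1,0,0,0,0.45],
    [0,0,-1,0,0,0,0.45],
  ],
)

```text
t: 29.0
tool_pos: [0.4298, -0.1877, 0.1057]
tool_rot: [-0.058, 3.139, 0.001]
contact_force: [-0.0, -0.4, 0.1]
opening: 0.0618
grip_force: 0.0
```

jog_arm(
  plan=[
    [0,0.9,-0.5,0,0,0,0.45],
    [0,0.9,-0.5,0,0,0,0.45],
    [0,0.9,-0.5,0,0,0,0.45],
    [0,0.9,0,0,0,0,0.45],
    [0,0.9,0,0,0,0,0.45],
    [0,0.9,0,0,0,0,0.45],
    [0,0.9,0,0,0,0,0.45],
    [0,0.9,0,0,0,0,0.45],
  ],
)

```text
t: 29.8
tool_pos: [0.4245, -0.0431, 0.135]
tool_rot: [-0.058, 3.139, 0.002]
contact_force: [0.3, -0.1, -0.0]
opening: 0.0621
grip_force: 0.0
```

jog_arm(
  plan=[
    [0,0.9,0,0,0,0,0.45],
    [0,0.9,0,0,0,0,0.45],
    [0,0.9,0,0,0,0,0.45],
    [0,0.9,0,0,0,0,0.45],
    [0,0.9,0,0,0,0,0.45],
    [0,0.9,0,0,0,0,0.45],
    [0,0.9,0,0,0,0,0.45],
    [0,0,0,0,0,0,0.45],
  ],
)

```text
t: 30.6
tool_pos: [0.4196, 0.0835, 0.135]
tool_rot: [-0.062, 3.14, 0.003]
contact_force: [0.2, -0.0, 0.3]
opening: 0.0618
grip_force: 0.0
```

```bash
python3 -c "
from st import *
from chk import board
stone('top');stone('scene');board();go([.4526,-.188,.007],92)"
```

```text
top stone c [ 0.4958 -0.1864] size [0.053 0.167] long dir deg 91.55 n 1549
0.04026258250608694
scene stone c [ 0.4927 -0.1999] size [0.0552 0.1367] long dir deg 91.8 n 1288
0.03853850596527031
scene front face: tilt 20.68 yaw err -0.04 x at z0 -0.0575 Y [-0.098  0.08 ] 2755
top front face: tilt 20.48 yaw err -0.0 x at z0 -0.0554 Y [-0.1    0.095] 1691
t 30.8 pos [0.4198 0.0815 0.135 ] F [-0.3  0.4 -0.5] open 0.0618 grip 0.0
turn units [0.001 0.001 0.002] shift before turn [ -1.15 -13.53   6.39] after turn [ -1.17 -13.52   6.4 ]
```

View pics/top_st.png

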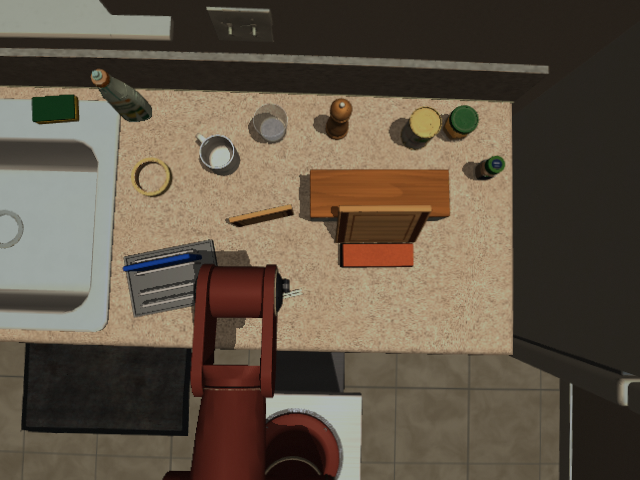

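View pics/scene_st.png

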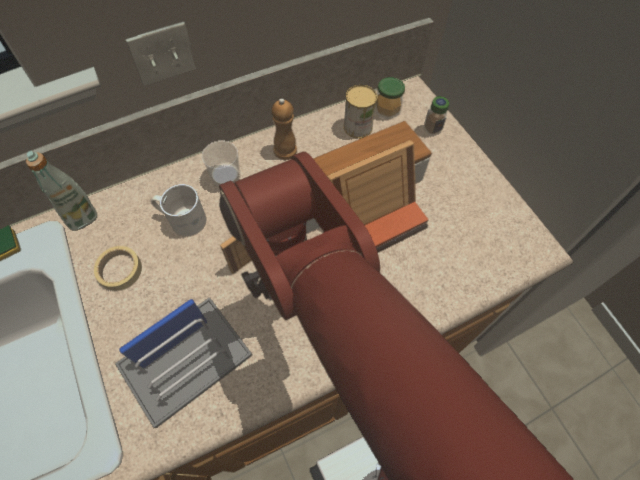

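The top picture shows the board leaning on the box at (380,225), with the stone flush and centred at its foot at (377,255). In both pictures the blue board is still in the rack and the look-alike has not moved. I'm handing the job in.

```bash
python3 -c "
from station import ctrl
print(ctrl.finish_job())"
```

```text
the job is handed in; nothing more can be done
None
```

I leaned the wooden board on the bread box at about 20.5° with the whetstone snug and centred at its foot, left the blue board in the rack, and handed the job in at about 31 s; no verdict came back.

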